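Pack filter plugs to the bottom of a sample tube

TASK

A filter plug has stuck part way down the clear sample tube: put the loose ceramic puck from the dish into the tube on top of it, then push both down with the packing rod until they bottom out, finishing with a firm, steady press of about 18 N for a second. Do it gently, for the ceramic cracks above 40 N. Then stand the rod back in its holder, and leave everything else on the bench alone.

Things in the scene. Friction and masses are not known exactly. Their poses are not given: they have to be found in the camera images.
- tube: Clear sample tube fixed upright on a round white foot (90 mm across, 10 mm thick); a thin metal post (8 mm thick, 70 mm high) stands 31 mm from its axis towards its own -x. Origin on the axis at bench level, z up. Outer diameter 35 mm, bore 28 mm, mouth 110 mm above the origin; the top 9 mm flares to an opening 40 mm wide (47 mm outside).
- tube_mouth (a point): Centre of the sample tube's mouth, on its axis at the rim's height, 110 mm above the bench; z up.
- tube_bore (a point): Point on the tube's axis 60 mm above its origin, about where the white plug (27 mm across, 18 mm high) is stuck: its top is 49 to 73 mm above the tube's origin, 18 to 30 mm left to go. It slides at about 6 N and stays where pushed. Its seat is 13 to 25 mm above the origin, felt by going slowly (under 10 mm/s): there the push rises 5 to 15 N per mm. Packed, the puck's top is 57 to 69 mm above that origin.
- dish: Flat round white dish without a rim, 110 mm across, 6 mm thick, fixed. Origin at the centre of its underside.
- puck: White ceramic filter puck, a plain upright cylinder 22 mm across and 26 mm high, 30 g, loose, standing on the dish. Origin at the centre of its underside, z along its axis.
- holder: Fixed grey holder of the rod: round foot 80 mm across, 8 mm thick, with an upright socket, bore 22 mm, floor 8 mm and rim 60 mm above the origin; the top 8 mm flares to 35 mm (42 mm outside). Origin on the axis at bench level, z up.
- rod: Metal packing rod, 136 mm long, 100 g, loose, upright in the holder. Origin under the centre of its flat round foot (18 mm across, 12 mm high), z up to the handle. Shaft 12 mm; at 86 to 90 mm a round guard 32 mm across; from 90 to 136 mm a square handle 16 mm wide, sides along the rod's x and y. Gripped just above the guard, it cannot slide up through the fingers.
- ring: Grey plastic spare ring, 26 mm across, 8 mm high, lying on the dish beside the puck; a bystander, loose. Origin at the centre of its underside or on its axis; leave it alone.
- vial_a: Small clear capped vial, 28 mm across, 50 mm high, standing on the bench; a bystander, loose. Origin at the centre of its underside or on its axis; leave it alone.
- vial_b: Second small clear capped vial, 28 mm across, 50 mm high; a bystander, loose. Origin at the centre of its underside or on its axis; leave it alone.
- jar: Amber jar, 60 mm across, 70 mm high; a bystander, loose. Origin at the centre of its underside or on its axis; leave it alone.
- flask: White bottle, 68 mm across, 160 mm high; a bystander, loose. Origin at the centre of its underside or on its axis; leave it alone.
- cup: Terracotta cup, 70 mm across, 70 mm high; a bystander, loose. Origin at the centre of its underside or on its axis; leave it alone.
- trowel: Spatula lying flat on the bench, 200 mm long; a bystander, loose. Origin at the centre of its underside or on its axis; leave it alone.

How it is judged:
By the outcome, as a careful person would: the job done as asked, in the order asked, and still so for the second after the job is handed in, with the robot touching nothing.
It also fails if it takes over 70 s, if anything falls off the work surface, if the arm or the gripper's body presses on something with over 40 N, if the wrist force passes 120 N, or if a joint passes its speed limit or range.

ROBOT

A 7-joint arm with a two-finger parallel gripper is mounted at the origin on the work surface. World frame = base frame: x ahead of the robot, y to its left, z up, the work surface at z = 0. Lengths are in m, angles in rad, forces in N, time in s.
With the tool pointing down it reaches from about 0.4 to 0.875 m from the base axis. Payload 19.3 kg.
Tool frame: the origin (TCP) lies on the centre line of the jaws, within the pads' length; the fingertips stand 8 mm ahead of it and the grasp point (between the pads) lies 11 mm behind it; z points along the fingers, y is the line along which they close (so a half turn about z gives the same grasp; the last joint's range is limited). The gripper opens to 85 mm and grips with 20 to 120 N. Pads are 22 mm wide; open, the fingers measure 114 mm over their backs; the gripper's body (76 mm by 85 mm) begins 54 mm behind the grasp point. The pads swing forward as they close: fully open they stand 13 mm farther back than shut.
Start: joints at [1.137, 0.521, -0.036, 1.599, 0.021, 1.021, -0.113], TCP at [0.222, -0.584, 0.239] pointing down, gripper open.
Joint ranges: [-2.91, 2.91], [-0.3, 2.13], [-1.5, 1.42], [0.17, 2.43], [-1.26, 4.41], [0.16, 1.93], [-2.52, 2.52]. Speed limits (rad/s): [1.89, 1.89, 2.39, 2.39, 3.01, 3.01, 3.01].

INTERFACE

Orientations are given as a unit quaternion [w, x, y, z].
In Python, from rig import ctrl gives the robot as it stands.
- The arm moves only by the shell command python3 -m inch 'ROWS' [FORCE]. ROWS is JSON, one flat list of numbers, 5 for each row, row after row: the gripper command: -1 is shut, 1 is fully open, values between are in proportion, then the shift along the tool's x, y, z in mm, then the turn about the tool's z in rad. A call has 1 to 20 rows; each row shifts and turns the commanded pose from where the row before left it, along the tool's axes as they then stand; what a row does not reach is not made up. A row lasts 1/12 s, in which the tool goes at most 41.7 mm and 7.16 degrees, less where a joint would pass 70% of its speed; a pose out of reach is approached as far as the arm can. A call is refused whole if a number of a shift passes 41.7 or a number of a turn 0.125, either way. A call with a gripper value outside its range is refused whole. The fingers move at their own pace and stop on an object; FORCE is the grip in N (left out, the last holds). Time passes only in rows, so rows that do not move let the fingers close. It gives the time, the measured TCP pose, the force, the opening and the grip force at its end, in the units of the state.
- ctrl.get_obs(): the state, without advancing time (a new reading comes with each control period).
- ctrl.grab_frame(name): name is "scene" or "top" or "wrist"; returns (picture, depth): 384x512x3 uint8, red, green, blue; 384x512 float32, m along the optical axis (not along the pixel's ray), 0 where there is no reading.
- ctrl.camera_params(name): a dict with "mtx" (3x3 intrinsics, pixels), "rvec" (rotation vector, rad) and "tvec" (3), from world to camera coordinates, as OpenCV has them. Camera axes: x right, y down, z forward; pixel columns grow to the right and rows downward; lengths in m; the calibration is good to about 2 mm. A picture is of the moment at which its call begins: read the wrist's pose just before it. camera_params takes no time and is no camera call; for the wrist camera it gives the pose at the moment of the call.
- ctrl.close_job(): hands the job in; it is judged then, once.
Trained networks look in the newest picture that a camera, given by its name, has taken for a name from the list of things; names that differ only in an ending like _2 or _b are one class to them, and where a whole thing is asked for, a point or a joint stands for the part that bears it (a point fixed in the world has none). Each returns a list of dicts, best first, with "conf" (0 to 1); they miss things now and then, are a little off and sometimes report something else, mostly with a low value. They report only what shows in the picture. A call takes as long as a camera call.
- ctrl.recognise(camera, query): "rect" ([left, top, right, bottom] in pixels, round what is visible of it).
- ctrl.outline_of(camera, query): "pixels" (384x512 bool, what is visible of it) and "rect" ([left, top, right, bottom] in pixels, round what is visible of it).
The state is a dict: "time": time; "qpos": joint angles; "qd": joint speeds; "effort": joint torques, N m; "tcp_pos": TCP position; "eef_rot": TCP orientation; "ft_force": force on the tool from outside, world axes, zero at the start; "wrist_torque": the same for the moment, N m; "gripper_width": finger opening in m; "grip_force": force on a finger pad.
Only numpy, scipy, OpenCV 4.12 (cv2) and the standard library are available. Lean on these libraries where they do the work, as an engineer would, in place of code of your own. Each camera call takes 0.05 s, during which the arm holds its last target. There are 200 camera calls.

## Working session

There is one attempt and no reset: what is moved stays moved. The work goes in short steps, Python scripts to look and compute and a shell command to move; the robot and the scene stay as the last step left them, time stands still between calls to the robot, and variables do not carry over. Pictures are saved under pics/ and viewed, at most 10 in all, crops included, and the job is handed in when it is done.

```bash
mkdir -p pics; cat > h.py <<'E'
import numpy as np, cv2
from rig import ctrl
def cam(n):
    p=ctrl.camera_params(n); R=cv2.Rodrigues(np.array(p["rvec"],float))[0]
    return np.array(p["mtx"]),R,np.array(p["tvec"],float).ravel()
def world(P,px,d):
    K,R,t=P; px=np.atleast_2d(px).astype(float); d=np.atleast_1d(d)
    r=np.c_[px,np.ones(len(px))]@np.linalg.inv(K).T*d[:,None]
    return (r-t)@R
def onplane(P,px,z):
    K,R,t=P; c=-R.T@t; r=R.T@np.linalg.inv(K)@np.array([px[0],px[1],1.])
    return c+r*(z-c[2])/r[2]
def save(n,f): cv2.imwrite(f,n[:,:,::-1])
E
python3 - <<'E'
from h import *
o=ctrl.get_obs(); print({k:np.round(v,3) for k,v in o.items()})
for c in ("top","scene"):
    P=cam(c); im,d=ctrl.grab_frame(c); save(im,f"pics/{c}0.png"); print(c,"campos",np.round(-P[1].T@P[2],3))
    for q in ("tube","tube_mouth","dish","puck","holder","rod","ring","vial_a","jar","flask","cup","trowel"):
        for r in ctrl.outline_of(c,q)[:2]:
            m=r["pixels"]&(d>0); ys,xs=np.nonzero(m)
            if len(xs)==0: continue
            W=world(P,np.c_[xs,ys],d[m]); top=W[W[:,2]>np.percentile(W[:,2],95)-.006]
            print(q,round(r["conf"],2),np.round(r["rect"]),"med",np.round(np.median(W,0),3),"top",np.round(np.r_[(top.min(0)+top.max(0))/2],3),"zmax",round(np.percentile(W[:,2],97),3))
E
```

```text
{'time': np.float64(0.0), 'qpos': array([ 1.137,  0.522, -0.036,  1.6  ,  0.021,  1.021, -0.113]), 'qd': array([ 0.001,  0.001, -0.001, -0.001, -0.001,  0.001, -0.001]), 'effort': array([-2.0000e-03, -9.2709e+01,  1.9790e+00, -3.6993e+01,  1.8000e-02,
        8.0000e-03,  0.0000e+00]), 'tcp_pos': array([ 0.222, -0.584,  0.239]), 'eef_rot': array([-0.001,  0.984,  0.181, -0.   ]), 'ft_force': array([-0.113,  0.346,  0.495]), 'wrist_torque': array([-0.003, -0.023, -0.035]), 'grip_force': np.float64(0.0), 'gripper_width': np.float64(0.085)}
top campos [0.396 0.073 1.432]
tube 0.19 [110. 244. 167. 273.] med [0.406 0.493 0.003] top [0.381 0.411 0.019] zmax 0.021
tube_mouth 0.62 [191. 215. 218. 239.] med [0.517 0.238 0.011] top [0.524 0.244 0.108] zmax 0.11
tube_mouth 0.42 [234. 160. 252. 182.] med [0.718 0.113 0.067] top [0.725 0.113 0.073] zmax 0.074
holder 0.68 [274. 219. 296. 241.] med [ 0.501 -0.037  0.008] top [ 0.506 -0.042  0.059] zmax 0.06
rod 0.48 [281. 222. 293. 237.] med [ 0.504 -0.041  0.101] top [ 0.507 -0.043  0.146] zmax 0.147
vial_a 0.63 [310. 228. 316. 231.] med [ 0.52  -
[... 1285 characters left out ...]
op [ 0.54  -0.246  0.014] zmax 0.016
ring 0.47 [194. 182. 219. 207.] med [ 0.519 -0.042  0.01 ] top [ 0.512 -0.04   0.058] zmax 0.06
vial_a 0.54 [255. 169. 267. 186.] med [0.492 0.136 0.03 ] top [0.485 0.136 0.051] zmax 0.053
vial_a 0.49 [168. 192. 179. 211.] med [ 0.534 -0.137  0.035] top [ 0.526 -0.138  0.051] zmax 0.053
jar 0.93 [262. 224. 288. 258.] med [0.744 0.11  0.061] top [0.727 0.113 0.07 ] zmax 0.073
flask 0.6 [ 68. 231. 109. 282.] med [ 0.737 -0.339  0.104] top [ 0.723 -0.347  0.159] zmax 0.161
cup 0.82 [183. 246. 214. 284.] med [ 0.756 -0.083  0.043] top [ 0.771 -0.082  0.069] zmax 0.071
trowel 0.92 [326. 150. 384. 165.] med [0.408 0.489 0.005] top [0.388 0.412 0.019] zmax 0.021
```

```bash
python3 - <<'E'
import cv2
a=cv2.imread("pics/scene0.png")[140:290,60:330]; cv2.imwrite("pics/sc.png",cv2.resize(a,None,fx=2.9,fy=2.9,interpolation=2))
from h import *
o=ctrl.get_obs(); from scipy.spatial.transform import Rotation as R
w=o["eef_rot"]; print(np.round(R.from_quat([w[1],w[2],w[3],w[0]]).as_matrix(),3))
E
```

```text
[[ 0.935  0.356  0.   ]
 [ 0.356 -0.935 -0.   ]
 [ 0.     0.    -1.   ]]
```

View pics/sc.png

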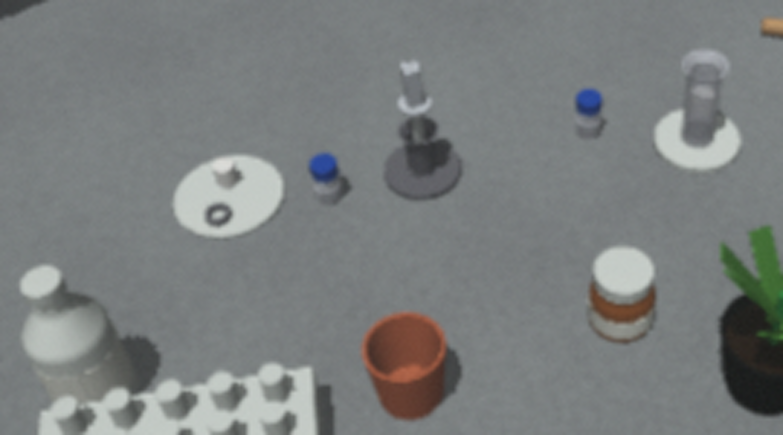

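```bash
python3 -m inch '[1,0,0,0,0.121, 1,0,0,0,0.121, 1,0,0,0,0.121, 1,27,-35,0,0, 1,27,-35,0,0, 1,27,-35,0,0, 1,27,-35,0,0, 1,27,-35,0,0, 1,27,-35,0,0, 1,27,-35,0,0, 1,27,-35,0,0, 1,27,-35,0,0, 1,27,-35,0,0, 1,0,0,0,0, 1,0,0,0,0, 1,0,0,0,0]'
python3 - <<'E'
from h import *
from scipy.spatial.transform import Rotation as Ro
P=cam("wrist"); im,d=ctrl.grab_frame("wrist"); save(im,"pics/w1.png"); o=ctrl.get_obs()
print(np.round(o["tcp_pos"],4),np.round(o["eef_rot"],4),"cam",np.round(-P[1].T@P[2],3))
for q in ("puck","dish","ring"):
    for r in ctrl.outline_of("wrist",q)[:2]:
        m=r["pixels"]&(d>0); ys,xs=np.nonzero(m); W=world(P,np.c_[xs,ys],d[m])
        top=W[W[:,2]>np.percentile(W[:,2],95)-.004]
        print(q,round(r["conf"],2),np.round(r["rect"]),"top",np.round((top.min(0)+top.max(0))/2,4),np.round(np.ptp(top,0),3))
E
```

```text
time: 2.63
tcp_pos: [0.4764, -0.2542, 0.2393]
eef_rot: [0.0, 1.0, 0.0, -0.0]
ft_force: [-0.1, 0.2, 0.5]
gripper_width: 0.0855
grip_force: 0.0
[ 0.476  -0.2548  0.2393] [ 2.e-04  1.e+00 -2.e-04 -2.e-04] cam [ 0.542 -0.254  0.375]
puck 0.59 [233. 149. 253. 168.] top [ 0.4887 -0.2381  0.0324] [0.019 0.021 0.004]
puck 0.38 [149. 120. 177. 143.] top [ 0.523  -0.1384  0.0504] [0.026 0.027 0.005]
dish 0.9 [204. 100. 285. 185.] top [ 0.504  -0.2378  0.0187] [0.108 0.108 0.029]
dish 0.74 [240. 109. 259. 133.] top [ 0.5345 -0.247   0.0145] [0.024 0.024 0.005]
ring 0.39 [  2. 135.  87. 164.] top [ 0.5078 -0.0427  0.144 ] [0.016 0.017 0.005]
```

View pics/w1.png

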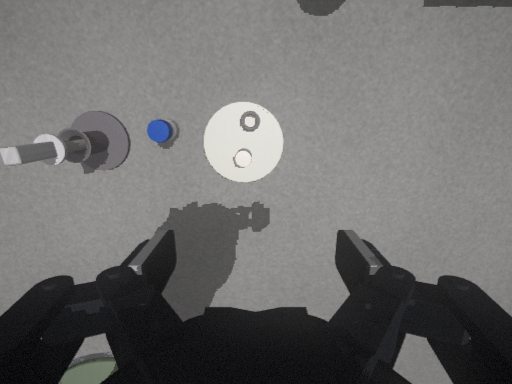

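```bash
python3 -m inch '[0.3,6.5,-8.2,10,0, 0.3,6.2,-8.2,20,0, 0.3,0,0,30,0, 0.3,0,0,30,0, 0.3,0,0,30,0, 0.3,0,0,25,0, 0.3,0,0,10,0, 0.3,0,0,0,0, 0.3,0,0,0,0]' 30
python3 - <<'E'
from h import *
P=cam("wrist"); im,d=ctrl.grab_frame("wrist"); print(np.round(ctrl.get_obs()["tcp_pos"],4))
for r in ctrl.outline_of("wrist","puck")[:2]:
        m=r["pixels"]&(d>0); ys,xs=np.nonzero(m); W=world(P,np.c_[xs,ys],d[m])
        top=W[W[:,2]>np.percentile(W[:,2],95)-.004]
        print(round(r["conf"],2),np.round(r["rect"]),"top",np.round((top.min(0)+top.max(0))/2,4),np.round(np.ptp(top,0),3))
E
```

```text
time: 3.58
tcp_pos: [0.4895, -0.2375, 0.0845]
eef_rot: [-0.0, 1.0, 0.0, -0.0]
ft_force: [1.3, -0.1, -0.1]
gripper_width: 0.0557
grip_force: 0.0
[ 0.4899 -0.2377  0.0853]
0.86 [241. 184. 271. 224.] top [ 0.4883 -0.2379  0.0323] [0.021 0.02  0.005]
0.29 [187. 110. 323. 242.] top [ 0.5049 -0.2373  0.019 ] [0.109 0.109 0.03 ]
```

```bash
python3 -m inch '[0.3,-1,0,20,0, 0.3,0,0,18,0, 0.3,0,0,12,0, 0.3,0,0,6,0, 0.3,0,0,2,0, 0.3,0,0,0,0, -1,0,0,0,0, -1,0,0,0,0, -1,0,0,0,0, -1,0,0,0,0, -1,0,0,0,0, -1,0,0,0,0, -1,0,0,0,0]' 30
```

```text
time: 4.77
tcp_pos: [0.4887, -0.2377, 0.0271]
eef_rot: [0.0, 1.0, 0.0, 0.0]
ft_force: [-0.8, 1.2, 8.0]
gripper_width: 0.0208
grip_force: 29.0
```

```bash
python3 -m inch '[-1,0,0,-5,0, -1,0,0,-15,0, -1,0,0,-30,0, -1,0,0,-35,0, -1,0,0,-35,0, -1,0,0,-35,0, -1,0,0,-35,0, -1,0,0,-20,0, -1,0,0,0,0, -1,0,0,0,0]'
python3 -m inch '[-1,2,-20,0,0, -1,2,-33,0,0, -1,2,-33,0,0, -1,2,-33,0,0, -1,2,-33,0,0, -1,2,-33,0,0, -1,2,-33,0,0, -1,2,-33,0,0, -1,2,-33,0,0, -1,2,-33,0,0, -1,2,-33,0,0, -1,2,-33,0,0, -1,2,-20,0,0, -1,0,0,0,0, -1,0,0,0,0, -1,0,0,0,0]'
python3 - <<'E'
from h import *
P=cam("wrist"); im,d=ctrl.grab_frame("wrist"); save(im,"pics/w2.png"); print(np.round(ctrl.get_obs()["tcp_pos"],4))
for q in ("tube","tube_mouth","puck"):
  for r in ctrl.outline_of("wrist",q)[:2]:
        m=r["pixels"]&(d>0); ys,xs=np.nonzero(m); W=world(P,np.c_[xs,ys],d[m])
        top=W[W[:,2]>np.percentile(W[:,2],95)-.004]
        print(q,round(r["conf"],2),np.round(r["rect"]),"top",np.round((top.min(0)+top.max(0))/2,4),np.round(np.ptp(top,0),3))
E
```

```text
time: 5.6
tcp_pos: [0.4886, -0.2377, 0.2376]
eef_rot: [0.0, 1.0, 0.0, 0.001]
ft_force: [-0.3, -0.5, -0.4]
gripper_width: 0.0205
grip_force: 29.4
time: 6.93
tcp_pos: [0.5136, 0.1647, 0.2354]
eef_rot: [0.0, 1.0, 0.0, -0.001]
ft_force: [0.3, -0.5, -0.5]
gripper_width: 0.0205
grip_force: 29.5
[0.5137 0.1643 0.2357]
tube 0.82 [153. 123. 231. 194.] top [0.5236 0.2438 0.1098] [0.045 0.045 0.006]
tube 0.44 [465. 148. 510. 174.] top [ 0.523  -0.1355  0.0504] [0.026 0.022 0.005]
tube_mouth 0.82 [152. 124. 230. 196.] top [0.5232 0.2441 0.1098] [0.046 0.045 0.006]
puck 0.84 [235. 206. 276. 266.] top [0.5128 0.1649 0.241 ] [0.022 0.02  0.006]
```

View pics/w2.png

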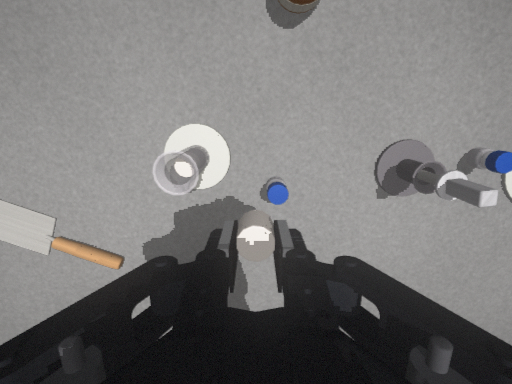

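```bash
python3 -m inch '[-1,5,-30,0,0, -1,5,-30,10,0, -1,0,-19.4,25,0, -1,0,0,30,0, -1,0,0,15,0, -1,0,0,0,0, -1,0,0,0,0, -1,0,0,0,0]'
python3 - <<'E'
from h import *
P=cam("wrist"); im,d=ctrl.grab_frame("wrist"); save(im,"pics/w3.png"); print(np.round(ctrl.get_obs()["tcp_pos"],4))
for q in ("tube_mouth","puck"):
  for r in ctrl.outline_of("wrist",q)[:1]:
        m=r["pixels"]&(d>0); ys,xs=np.nonzero(m); W=world(P,np.c_[xs,ys],d[m])
        top=W[W[:,2]>np.percentile(W[:,2],95)-.004]
        print(q,round(r["conf"],2),np.round(r["rect"]),"top",np.round((top.min(0)+top.max(0))/2,4),np.round(np.ptp(top,0),3))
E
```

```text
time: 7.8
tcp_pos: [0.5246, 0.2446, 0.1576]
eef_rot: [-0.0, 1.0, -0.0, 0.001]
ft_force: [-0.7, -0.0, 0.3]
gripper_width: 0.0205
grip_force: 29.5
[0.5247 0.2447 0.1578]
tube_mouth 0.88 [217. 134. 296. 222.] top [0.531  0.2447 0.1311] [0.031 0.045 0.048]
puck 0.65 [237. 209. 276. 264.] top [0.524  0.245  0.1627] [0.022 0.02  0.005]
```

```bash
python3 -m inch '[-1,-0.6,0.8,10,0, -1,0,0,12,0, -1,0,0,8,0, -1,0,0,5,0, -1,0,0,1.8,0, -1,0,0,0,0, -1,0,0,0,0]'
```

```text
time: 8.53
tcp_pos: [0.5234, 0.2441, 0.1195]
eef_rot: [-0.0, 1.0, 0.0, -0.0]
ft_force: [0.2, -0.7, -0.6]
gripper_width: 0.0207
grip_force: 29.5
```

```bash
python3 -m inch '[0.1,0,0,0,0, 0.1,0,0,0,0, 0.1,0,0,0,0, 0.1,0,0,0,0, 0.1,0,0,0,0, 0.1,0,0,-20,0, 0.1,0,0,-30,0, 0.1,0,0,-35,0, 0.1,0,0,-35,0, 0.1,0,35,0,0, 0.1,0,35,0,0, 0.1,0,10,0,0, 0.1,0,0,0,0]'
python3 - <<'E'
from h import *
for c in ("wrist","scene"):
  P=cam(c); im,d=ctrl.grab_frame(c); save(im,f"pics/{c}4.png")
  if c=="wrist": print(np.round(ctrl.get_obs()["tcp_pos"],4)); w=im
  for q in ("puck",):
   for r in ctrl.outline_of(c,q)[:2]:
        m=r["pixels"]&(d>0); ys,xs=np.nonzero(m); W=world(P,np.c_[xs,ys],d[m])
        top=W[W[:,2]>np.percentile(W[:,2],95)-.004]
        print(q,round(r["conf"],2),np.round(r["rect"]),"top",np.round((top.min(0)+top.max(0))/2,4),np.round(np.ptp(top,0),3))
K,R,t=cam("wrist")
p=K@(R@np.array([.5234,.244,.1])+t); u,v=(p[:2]/p[2]).astype(int); print(u,v)
a=cv2.resize(w[max(v-50,0):v+50,max(u-60,0):u+60],(480,400) ,interpolation=2)
s=cv2.resize(im[145:210,270:330],(370,400),interpolation=2)
save(np.hstack([a[:400],s]) ,"pics/c4.png")
E
```

```text
time: 9.62
tcp_pos: [0.5237, 0.1606, 0.2398]
eef_rot: [0.001, 1.0, -0.002, 0.0]
ft_force: [0.4, -0.3, 0.2]
gripper_width: 0.0469
grip_force: 0.0
[0.5236 0.1628 0.2397]
puck 0.88 [167. 165. 192. 192.] top [0.5226 0.2422 0.0983] [0.021 0.025 0.009]
puck 0.55 [326. 147. 383. 165.] top [0.3875 0.4142 0.0194] [0.042 0.089 0.007]
180 178
```

View pics/c4.png

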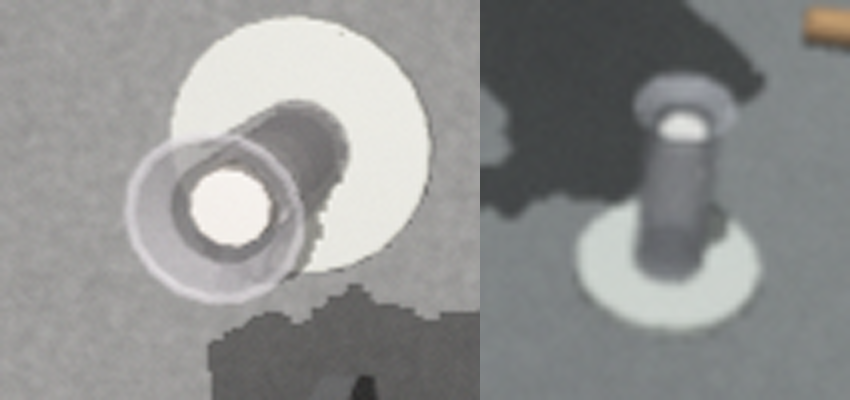

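```bash
python3 -m inch '[0.1,-2,20,0,0, 0.1,-2,33,0,0, 0.1,-2,33,0,0, 0.1,-2,33,0,0, 0.1,-2,33,0,0, 0.1,-2,33,0,0, 0.1,-2,20,0,0, 0.1,-2,0,0,0, 0.1,0,0,0,0, 0.1,0,0,0,0, 0.1,0,0,0,0]'
python3 - <<'E'
from h import *
P=cam("wrist"); im,d=ctrl.grab_frame("wrist"); save(im,"pics/w5.png"); print(np.round(ctrl.get_obs()["tcp_pos"],4))
h,w=d.shape; ys,xs=np.mgrid[:h,:w]; W=world(P,np.c_[xs.ravel(),ys.ravel()],d.ravel())
near=(d.ravel()>0)&(np.hypot(W[:,0]-.508,W[:,1]+.043)<.03)
for lo,hi in ((.14,.148),(.09,.1),(.055,.064)):
    s=W[near&(W[:,2]>lo)&(W[:,2]<hi)]
    if len(s)<4: continue
    r=cv2.minAreaRect((s[:,:2]*1000).astype(np.float32)); print(lo,len(s),"minrect",np.round(r[0],1),np.round(r[1],1),round(r[2],1),"z",np.round(np.median(s[:,2]),4),"mid",np.round((s.min(0)+s.max(0))/2,4))
K,R,t=P; p=K@(R@np.array([.508,-.043,.144])+t); u,v=(p[:2]/p[2]).astype(int); print(u,v)
save(cv2.resize(im[max(v-50,0):v+50,max(u-60,0):u+60],None,fx=5,fy=5,interpolation=2),"pics/c5.png")
E
```

```text
time: 10.73
tcp_pos: [0.5078, -0.0393, 0.2394]
eef_rot: [-0.0, 1.0, 0.002, -0.0]
ft_force: [0.0, -0.1, 0.3]
gripper_width: 0.0468
grip_force: 0.0
[ 0.5078 -0.0395  0.2394]
0.14 307 minrect [507.8 -41.9] [16.1 15.8] 7.0 z 0.1447 mid [ 0.5081 -0.0422  0.1438]
0.09 338 minrect [509.7 -42.2] [27.8 30.7] 0.2 z 0.0988 mid [ 0.5096 -0.0422  0.0969]
0.055 280 minrect [513.9 -41.1] [26.5 39.7] 5.4 z 0.0599 mid [ 0.5129 -0.0416  0.0592]
259 190
```

View pics/c5.png

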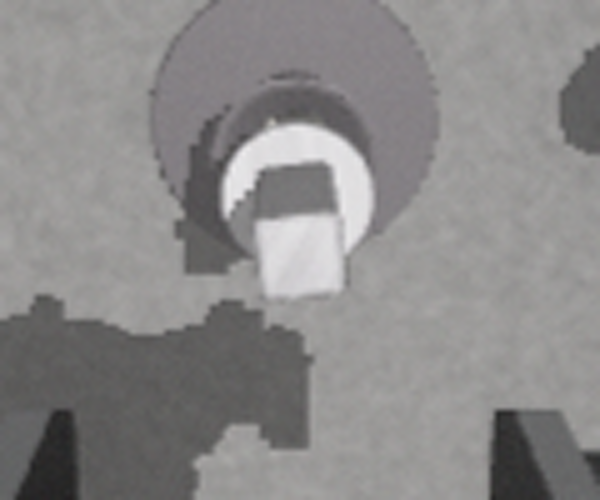

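```bash
python3 -m inch '[0.1,0,2.5,0,0, 0.1,0,0,0,-0.12, 0.1,0,0,20,0, 0.1,0,0,30,0, 0.1,0,0,30,0, 0.1,0,0,25,0, 0.1,0,0,15,0, 0.1,0,0,8,0, 0.1,0,0,3,0, 0.1,0,0,0,0, 0.1,0,0,0,0]' 80
```

```text
time: 11.7
tcp_pos: [0.5081, -0.0434, 0.1093]
eef_rot: [0.0, 0.998, 0.06, 0.001]
ft_force: [-0.5, 0.3, -0.2]
gripper_width: 0.0472
grip_force: 0.0
```

```bash
python3 -m inch '[0.1,0,-1.3,1,0, -1,0,0,0,0, -1,0,0,0,0, -1,0,0,0,0, -1,0,0,0,0, -1,0,0,0,0, -1,0,0,0,0, -1,0,0,0,0, -1,0,0,0,0]' 80
```

```text
time: 12.45
tcp_pos: [0.5078, -0.0422, 0.1081]
eef_rot: [0.0, 0.998, 0.06, 0.001]
ft_force: [-1.9, -0.2, 7.1]
gripper_width: 0.0148
grip_force: 77.8
```

```bash
python3 -m inch '[-1,0,0,-3,0, -1,0,0,-10,0, -1,0,0,-20,0, -1,0,0,-25,0, -1,0,0,-25,0, -1,0,0,-25,0, -1,0,0,-22,0, -1,0,0,-12,0, -1,0,0,0,0, -1,0,0,0,0]'
python3 - <<'E'
from h import *
P=cam("wrist"); im,d=ctrl.grab_frame("wrist"); save(im,"pics/w6.png"); print(np.round(ctrl.get_obs()["tcp_pos"],4))
P=cam("scene"); im,d=ctrl.grab_frame("scene")
t=ctrl.get_obs()["tcp_pos"];h,w=d.shape; ys,xs=np.mgrid[:h,:w]; W=world(P,np.c_[xs.ravel(),ys.ravel()],d.ravel())
n=(d.ravel()>0)&(np.hypot(W[:,0]-t[0],W[:,1]-t[1])<.025)&(W[:,2]>.09)
for z in np.arange(.1,.25,.01):
    s=W[n&(abs(W[:,2]-z)<.005)]
    if len(s): print(round(z,3),len(s),np.round(np.median(s,0),4))
E
```

```text
time: 13.28
tcp_pos: [0.5074, -0.0422, 0.2503]
eef_rot: [0.0, 0.998, 0.06, 0.001]
ft_force: [-0.5, -0.8, -1.8]
gripper_width: 0.0149
grip_force: 77.9
[ 0.5071 -0.0422  0.2494]
0.15 10 [ 0.5144 -0.0409  0.1532]
0.16 22 [ 0.5135 -0.0426  0.1614]
0.17 15 [ 0.5138 -0.0414  0.1701]
0.18 10 [ 0.5141 -0.0432  0.1803]
0.19 16 [ 0.513  -0.0413  0.1893]
0.2 14 [ 0.513  -0.0416  0.1992]
0.21 12 [ 0.5133 -0.0406  0.2096]
0.22 17 [ 0.5124 -0.0425  0.2201]
0.23 4 [ 0.5148 -0.0402  0.2273]
0.24 48 [ 0.5175 -0.0409  0.2396]
```

View pics/w6.png

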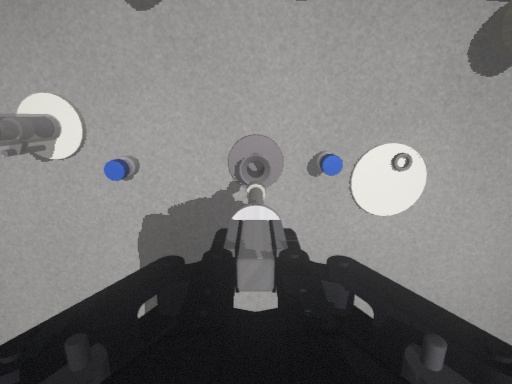

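```bash
python3 -m inch '[-1,3,-14,0,0, -1,5,-28,0,0, -1,5,-28,0,0, -1,5,-28,0,0, -1,5,-28,0,0, -1,5,-28,0,0, -1,5,-28,0,0, -1,5,-28,0,0, -1,5,-28,0,0, -1,4,-25,0,0, -1,3,-19,0,0, -1,0,0,0,0, -1,0,0,0,0, -1,0,0,0,0, -1,0,0,0,0]'
cat > rodtube.py <<'E'
from h import *
P=cam("wrist"); im,d=ctrl.grab_frame("wrist"); o=ctrl.get_obs(); t=o["tcp_pos"]; q=o["eef_rot"]; print(np.round(t,4),np.round(q,4))
for r in ctrl.outline_of("wrist","tube_mouth")[:1]:
        m=r["pixels"]&(d>0); ys,xs=np.nonzero(m); W=world(P,np.c_[xs,ys],d[m]); W=W[(W[:,2]>.1)&(W[:,2]<.113)]
        print("mouth",r["conf"],np.round((W.min(0)+W.max(0))/2,4),np.round(np.ptp(W,0),3))
P=cam("scene"); im,d=ctrl.grab_frame("scene")
h,w=d.shape; ys,xs=np.mgrid[:h,:w]; W=world(P,np.c_[xs.ravel(),ys.ravel()],d.ravel())
n=(d.ravel()>0)&(np.hypot(W[:,0]-t[0],W[:,1]-t[1])<.025)
for z in (.14,.16,.19,.21):
    s=W[n&(abs(W[:,2]-z)<.01)]
    if len(s): print(z,len(s),np.round((s.min(0)+s.max(0))/2,4))
E
python3 rodtube.py
```

```text
time: 14.63
tcp_pos: [0.5231, 0.2426, 0.2491]
eef_rot: [0.0, 0.998, 0.06, -0.0]
ft_force: [1.1, 0.1, -0.9]
gripper_width: 0.0152
grip_force: 78.0
[0.5232 0.2427 0.2493] [ 3.000e-04  9.982e-01  5.970e-02 -2.000e-04]
mouth 0.79 [0.5247 0.2443 0.1067] [0.042 0.045 0.012]
0.14 1 [0.5301 0.2464 0.1483]
0.16 36 [0.5291 0.242  0.1595]
0.19 27 [0.5275 0.2427 0.1898]
0.21 27 [0.5284 0.2428 0.2091]
```

```bash
python3 -m inch '[-1,0.1,-1.3,8,0, -1,0,0,14,0, -1,0,0,10,0, -1,0,0,6,0, -1,0,0,3,0, -1,0,0,1,0, -1,0,0,0,0, -1,0,0,0,0]'
```

```text
time: 15.45
tcp_pos: [0.5232, 0.2452, 0.2079]
eef_rot: [-0.0, 0.998, 0.06, 0.0]
ft_force: [0.0, -0.4, -0.6]
gripper_width: 0.015
grip_force: 78.0
```

```bash
python3 -m inch '[-1,0,0,0.7,0, -1,0,0,0.7,0, -1,0,0,0.7,0, -1,0,0,0.7,0, -1,0,0,0.7,0, -1,0,0,0.7,0, -1,0,0,0.7,0, -1,0,0,0.7,0, -1,0,0,0.7,0, -1,0,0,0.7,0, -1,0,0,0.7,0, -1,0,0,0.7,0]'
```

```text
time: 16.45
tcp_pos: [0.523, 0.2451, 0.199]
eef_rot: [0.0, 0.998, 0.06, -0.0]
ft_force: [0.0, -0.9, -0.7]
gripper_width: 0.0147
grip_force: 78.0
```

```bash
python3 -m inch '[-1,0,0,0.6,0, -1,0,0,0.6,0, -1,0,0,0.6,0, -1,0,0,0.6,0, -1,0,0,0.6,0, -1,0,0,0.6,0, -1,0,0,0.6,0, -1,0,0,0.6,0]'
```

```text
time: 17.12
tcp_pos: [0.5232, 0.2452, 0.1946]
eef_rot: [-0.0, 0.998, 0.06, 0.0]
ft_force: [0.3, -0.6, 4.9]
gripper_width: 0.0149
grip_force: 78.6
```

```bash
python3 -m inch '[-1,0,0,0.7,0, -1,0,0,0.7,0, -1,0,0,0.7,0, -1,0,0,0.7,0, -1,0,0,0.7,0, -1,0,0,0.7,0, -1,0,0,0.7,0, -1,0,0,0.7,0, -1,0,0,0.7,0, -1,0,0,0.7,0, -1,0,0,0.7,0, -1,0,0,0.7,0, -1,0,0,0.7,0, -1,0,0,0.7,0]'
```

```text
time: 18.28
tcp_pos: [0.523, 0.2451, 0.1845]
eef_rot: [-0.0, 0.998, 0.06, 0.0]
ft_force: [-0.5, 0.8, 3.8]
gripper_width: 0.0151
grip_force: 78.5
```

```bash
python3 -m inch '[-1,0,0,0.7,0, -1,0,0,0.7,0, -1,0,0,0.7,0, -1,0,0,0.7,0, -1,0,0,0.7,0, -1,0,0,0.7,0, -1,0,0,0.7,0, -1,0,0,0.7,0, -1,0,0,0.7,0, -1,0,0,0.7,0]'
```

```text
time: 19.12
tcp_pos: [0.523, 0.2451, 0.1774]
eef_rot: [-0.0, 0.998, 0.06, -0.0]
ft_force: [-0.4, 0.2, 4.7]
gripper_width: 0.0151
grip_force: 78.5
```

```bash
python3 -m inch '[-1,0,0,0.6,0, -1,0,0,0.6,0, -1,0,0,0.6,0, -1,0,0,0.6,0, -1,0,0,0.6,0, -1,0,0,0.6,0, -1,0,0,0.6,0, -1,0,0,0.6,0]'
```

```text
time: 19.78
tcp_pos: [0.523, 0.2451, 0.1727]
eef_rot: [-0.0, 0.998, 0.06, 0.0]
ft_force: [-0.8, 0.2, 4.1]
gripper_width: 0.0151
grip_force: 78.5
```

```bash
python3 -m inch '[-1,0,0,0.4,0, -1,0,0,0.4,0, -1,0,0,0.4,0, -1,0,0,0.4,0, -1,0,0,0,0]'
```

```text
time: 20.2
tcp_pos: [0.523, 0.2451, 0.171]
eef_rot: [0.0, 0.998, 0.06, -0.0]
ft_force: [0.7, 0.1, 2.5]
gripper_width: 0.0152
grip_force: 78.5
```

```bash
python3 -m inch '[-1,0,0,0.4,0, -1,0,0,0.4,0, -1,0,0,0.4,0, -1,0,0,0,0]'
```

```text
time: 20.53
tcp_pos: [0.523, 0.2451, 0.1698]
eef_rot: [0.0, 0.998, 0.06, -0.0]
ft_force: [0.4, -0.7, 3.0]
gripper_width: 0.0148
grip_force: 78.5
```

```bash
python3 -m inch '[-1,0,0,0.4,0, -1,0,0,0.4,0, -1,0,0,0.4,0]'
```

```text
time: 20.78
tcp_pos: [0.523, 0.2451, 0.1687]
eef_rot: [-0.0, 0.998, 0.06, -0.0]
ft_force: [-0.6, -0.0, 4.9]
gripper_width: 0.0153
grip_force: 78.5
```

```bash
python3 -m inch '[-1,0,0,0.4,0, -1,0,0,0.4,0, -1,0,0,0.4,0]'
```

```text
time: 21.03
tcp_pos: [0.523, 0.2451, 0.1675]
eef_rot: [-0.0, 0.998, 0.06, 0.0]
ft_force: [0.3, -0.4, 4.7]
gripper_width: 0.0149
grip_force: 78.5
```

```bash
python3 -m inch '[-1,0,0,0.4,0, -1,0,0,0.4,0, -1,0,0,0.4,0]'
```

```text
time: 21.28
tcp_pos: [0.523, 0.2451, 0.1663]
eef_rot: [-0.0, 0.998, 0.06, 0.0]
ft_force: [-0.4, -0.3, 10.4]
gripper_width: 0.0148
grip_force: 79.0
```

```bash
python3 -m inch '[-1,0,0,0.3,0, -1,0,0,0,0]'
```

```text
time: 21.45
tcp_pos: [0.5232, 0.2451, 0.1663]
eef_rot: [-0.0, 0.998, 0.06, 0.0]
ft_force: [-2.0, -0.5, 8.3]
gripper_width: 0.0149
grip_force: 79.4
```

```bash
python3 -m inch '[-1,0,0,0.3,0, -1,0,0,0.3,0, -1,0,0,0,0]'
```

```text
time: 21.7
tcp_pos: [0.5234, 0.2453, 0.1662]
eef_rot: [-0.0, 0.998, 0.06, 0.001]
ft_force: [-1.9, -0.5, 15.8]
gripper_width: 0.015
grip_force: 80.3
```

```bash
python3 -m inch '[-1,0,0,0.1,0, -1,0,0,0,0]'
```

```text
time: 21.87
tcp_pos: [0.5234, 0.2453, 0.1662]
eef_rot: [-0.0, 0.998, 0.06, 0.001]
ft_force: [-1.8, -0.9, 17.3]
gripper_width: 0.0148
grip_force: 80.4
```

```bash
python3 -m inch '[-1,0,0,0,0]'
```

```text
time: 21.95
tcp_pos: [0.5234, 0.2453, 0.1662]
eef_rot: [-0.0, 0.998, 0.06, 0.001]
ft_force: [-2.0, -1.9, 17.9]
gripper_width: 0.015
grip_force: 80.4
```

```bash
python3 -m inch '[-1,0,0,0,0, -1,0,0,0,0, -1,0,0,0,0, -1,0,0,0,0, -1,0,0,0,0, -1,0,0,0,0]'; python3 -m inch '[-1,0,0,0,0, -1,0,0,0,0, -1,0,0,0,0, -1,0,0,0,0, -1,0,0,0,0, -1,0,0,0,0, -1,0,0,0,0, -1,0,0,0,0]'
```

```text
time: 22.45
tcp_pos: [0.5234, 0.2453, 0.1662]
eef_rot: [-0.0, 0.998, 0.06, 0.001]
ft_force: [-1.6, -1.1, 17.4]
gripper_width: 0.0152
grip_force: 80.4
time: 23.12
tcp_pos: [0.5234, 0.2453, 0.1662]
eef_rot: [-0.0, 0.998, 0.06, 0.001]
ft_force: [-1.8, -1.5, 17.1]
gripper_width: 0.015
grip_force: 80.4
```

```bash
python3 -m inch '[-1,0,0,-1,0, -1,0,0,-3,0, -1,0,0,-8,0, -1,0,0,-14,0, -1,0,0,-18,0, -1,0,0,-18,0, -1,0,0,-15,0, -1,0,0,-9,0, -1,0,0,0,0, -1,0,0,0,0]'
python3 -m inch '[-1,-3,15,0,0, -1,-5,28,0,0, -1,-5,28,0,0, -1,-5,28,0,0, -1,-5,28,0,0, -1,-5,28,0,0, -1,-5,28,0,0, -1,-5,28,0,0, -1,-5,28,0,0, -1,-5,25,0,0, -1,-3,19,0,0, -1,0,0,0,0, -1,0,0,0,0, -1,0,0,0,0, -1,0,0,0,0]'
python3 - <<'E'
from h import *
for c in ("wrist","scene"):
  P=cam(c); im,d=ctrl.grab_frame(c)
  if c=="wrist": print(np.round(ctrl.get_obs()["tcp_pos"],4))
  for q in ("holder","puck","tube"):
   for r in ctrl.outline_of(c,q)[:2]:
        m=r["pixels"]&(d>0); ys,xs=np.nonzero(m); W=world(P,np.c_[xs,ys],d[m]); 
        if q=="holder": W=W[(W[:,2]<.065)&(W[:,2]>.055)]
        if len(W): print(c,q,round(r["conf"],2),np.round(r["rect"]),np.round((W.min(0)+W.max(0))/2,4),np.round(np.ptp(W,0),3),"zmed",np.round(np.median(W[:,2]),4))
save(cv2.resize(im[140:225,185:330],(725,425),interpolation=2),"pics/c7.png")
E
```

```text
time: 23.95
tcp_pos: [0.5229, 0.245, 0.2512]
eef_rot: [-0.0, 0.998, 0.06, 0.0]
ft_force: [0.3, -0.5, -1.2]
gripper_width: 0.015
grip_force: 77.9
time: 25.2
tcp_pos: [0.5063, -0.0411, 0.2509]
eef_rot: [-0.0, 0.998, 0.061, -0.0]
ft_force: [-0.1, -0.3, -1.1]
gripper_width: 0.015
grip_force: 78.1
[ 0.5064 -0.0411  0.251 ]
wrist holder 0.92 [229. 137. 284. 187.] [ 0.5085 -0.042   0.059 ] [0.038 0.04  0.008] zmed 0.0593
wrist tube 0.68 [  0.  91.  90. 159.] [0.5212 0.2588 0.0553] [0.093 0.121 0.113] zmed 0.012
scene holder 0.89 [193. 182. 219. 208.] [ 0.5093 -0.0416  0.0594] [0.039 0.038 0.008] zmed 0.0586
scene tube 0.64 [287. 155. 314. 199.] [0.472  0.2582 0.0543] [0.2   0.118 0.118] zmed 0.0136
```

View pics/c7.png

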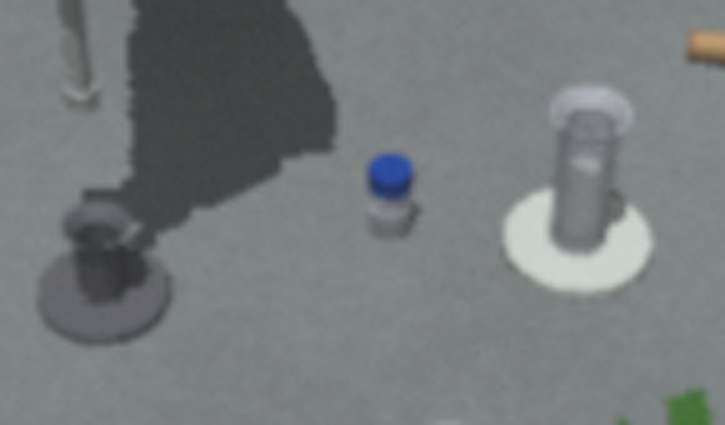

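```bash
python3 -m inch '[-1,1.4,1.1,5,0, -1,0,0,18,0, -1,0,0,25,0, -1,0,0,18,0, -1,0,0,10,0, -1,0,0,7,0, -1,0,0,7,0, -1,0,0,7,0, -1,0,0,7,0, -1,0,0,7,0, -1,0,0,7,0, -1,0,0,7,0, -1,0,0,5,0, -1,0,0,3,0, -1,0,0,0,0, -1,0,0,0,0]'
```

```text
time: 26.93
tcp_pos: [0.508, -0.0429, 0.1183]
eef_rot: [-0.0, 0.998, 0.06, -0.0]
ft_force: [0.4, 0.6, -1.3]
gripper_width: 0.0152
grip_force: 78.1
```

```bash
python3 -m inch '[-1,0,0,2,0, -1,0,0,2,0, -1,0,0,2,0, -1,0,0,1,0, -1,0,0,1,0, -1,0,0,0.7,0, -1,0,0,0.5,0, -1,0,0,0,0]'
```

```text
time: 27.6
tcp_pos: [0.508, -0.0429, 0.109]
eef_rot: [-0.0, 0.998, 0.06, -0.0]
ft_force: [-0.6, -0.5, -1.1]
gripper_width: 0.015
grip_force: 78.1
```

```bash
python3 -m inch '[-1,0,0,0.4,0, -1,0,0,0.4,0, -1,0,0,0.4,0, -1,0,0,0,0]'
```

```text
time: 27.93
tcp_pos: [0.5082, -0.0429, 0.1081]
eef_rot: [0.0, 0.998, 0.06, 0.0]
ft_force: [-1.1, 0.2, 3.6]
gripper_width: 0.0151
grip_force: 79.1
```

Touching the floor; release and retreat upward.

```bash
python3 -m inch '[0.1,0,0,0,0, 0.1,0,0,0,0, 0.1,0,0,0,0, 0.1,0,0,0,0, 0.1,0,0,0,0, 0.1,0,0,-5,0, 0.1,0,0,-15,0, 0.1,0,0,-25,0, 0.1,0,0,-30,0, 0.1,0,0,-30,0, 0.1,0,0,-25,0, 0.1,0,0,0,0, 0.1,0,0,0,0]'
python3 - <<'E'
from h import *
for c in ("wrist","scene"):
  P=cam(c); im,d=ctrl.grab_frame(c); save(im,f"pics/{c}8.png")
  if c=="wrist": print(ctrl.get_obs()["time"],np.round(ctrl.get_obs()["tcp_pos"],4))
  for q in ("rod","puck","vial_a","jar","cup","flask"):
   for r in ctrl.outline_of(c,q)[:2]:
        m=r["pixels"]&(d>0); ys,xs=np.nonzero(m); W=world(P,np.c_[xs,ys],d[m]); top=W[W[:,2]>np.percentile(W[:,2],95)-.004]
        print(c,q,round(r["conf"],2),np.round(r["rect"]),"top",np.round((top.min(0)+top.max(0))/2,4))
  if c=="wrist": w=im
save(np.hstack([cv2.resize(w,(400,300)),cv2.resize(im[120:270,100:300],(400,300),interpolation=2)]),"pics/c8.png")
E
```

```text
time: 29.02
tcp_pos: [0.5085, -0.0429, 0.2394]
eef_rot: [0.0, 0.998, 0.06, 0.001]
ft_force: [-0.4, 0.1, -0.1]
gripper_width: 0.0469
grip_force: 0.0
29.0667 [ 0.5079 -0.043   0.2382]
wrist rod 0.64 [317. 153. 346. 181.] top [ 0.5235 -0.1379  0.0506]
wrist puck 0.43 [226. 139. 282. 188.] top [ 0.513  -0.0417  0.0597]
wrist vial_a 0.71 [ 97. 159. 135. 184.] top [0.4831 0.1357 0.0505]
wrist vial_a 0.61 [317. 154. 343. 181.] top [ 0.5235 -0.1379  0.0506]
wrist flask 0.76 [493.   6. 512.  54.] top [ 0.7075 -0.3212  0.0233]
scene rod 0.47 [200. 160. 208. 188.] top [ 0.5114 -0.0425  0.1445]
scene vial_a 0.57 [258. 170. 265. 186.] top [0.4871 0.1359 0.0513]
scene vial_a 0.47 [168. 191. 180. 212.] top [ 0.5262 -0.1371  0.0516]
scene jar 0.65 [261. 224. 287. 261.] top [0.7278 0.114  0.071 ]
scene jar 0.63 [131. 210. 138. 213.] top [ 0.5364 -0.2458  0.0139]
scene cup 0.79 [182. 248. 216. 287.] top [ 0.7703 -0.0831  0.071 ]
scene flask 0.64 [ 64. 233. 109. 282.] top [ 0.7203 -0.3483  0.1607]
scene flask 0.32 [286. 156. 318. 200.] top [0.5247 0.2438 0.1094]
```

View pics/c8.png

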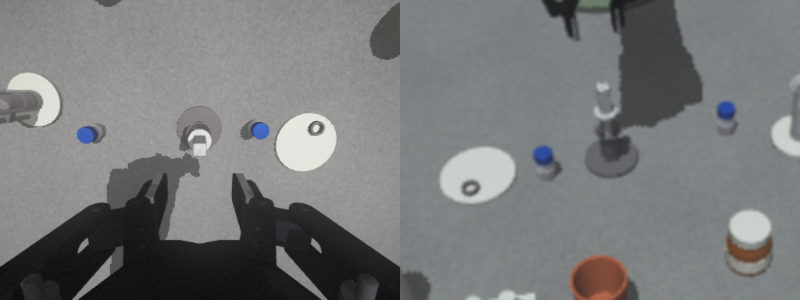

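The rod is upright in its holder (right panel, about 605,120). The bystanders have not moved, and the puck's top is about 66 mm up, inside the packed range.

```bash
python3 -c "
from rig import ctrl; print(ctrl.close_job())"
```

```text
the job is handed in; nothing more can be done
None
```

The job is handed in at about 29 s: puck and plug are packed to the seat, the final press held at about 17–18 N for over a second, the rod is back upright in its holder, and the vials, jar, cup, flask and ring were where they started (I didn't re-check the spatula).

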